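Check a frame corner with an assembly square

TASK

Pick up the aluminium square by its red handle and check the inside of the wooden frame corner: press one arm flush along its rail a few centimetres short of the corner, then keep it pressed and slide it along that rail until the other arm meets the other rail. Hold both arms flush against the two rails at once, with a firm push of about 10 N on each for two seconds and never more than 25 N, then let go and leave the square lying flat in the corner with no gap on either side. Leave the other tools where they are.

Things in the scene. Friction and masses are not known exactly. Their poses are not given: they have to be found in the camera images.
- square_handle (a point): Centre of the red handle of the aluminium square: an upright block 34 mm long along the square's x, 20 mm thick along y, reaching from 8 to 61 mm above the underside. This point is 43 mm above the underside, and 50 mm (x) and 45 mm (y) from the heel. Grip across the 20 mm (along y) with the fingertips at least 25 mm above the bench, to pass over the rails.
- square_heel (a point): The heel of the square: the point at underside level where the planes of the two outer faces meet; axes as the handle's.
- square: Loose aluminium assembly square, about 0.3 kg: a flat L 18 mm high, long arm 140 mm along its +x, short arm 100 mm along its +y, arms 20 mm wide, outer faces exactly at 90 degrees (the heel is relieved by a 10 mm notch). z is up as it lies. Origin and axes: the heel's.
- frame: Frame corner, screwed to the bench: two rails joined by a steel L plate on top, 22 mm high. Origin: inner corner at bench level; +x along rail_a's inner face, +y along rail_b's, inside is x, y > 0. The square seats with its heel here, axes along these. The rails are rigid: a fraction of a mm of push makes many newtons, so set the push by measured force; rail faces are waxed (friction about 0.2).
- rail_a: Pine rail with planed and waxed faces, 200 x 32 mm, 19 mm high, immovable, along the frame's +x, for the long arm; its inner face is the frame's plane y = 0, from x = 0 to x = 168 mm. Origin: underside centre; its y axis lies along its length.
- rail_b: Pine rail with planed and waxed faces, 200 x 32 mm, 19 mm high, immovable, along the frame's +y, for the short arm; its inner face is the frame's plane x = 0, from y = 0 to y = 200 mm. Origin: underside centre; its y axis lies along its length.
- measure: Yellow tape measure, 43 x 79 x 66 mm, loose bystander; origin at the underside centre.
- spanner: Steel spanner, 180 mm, loose bystander; origin at the underside centre.

How it is judged (in metres and radians):
On the way, in this order (a step that is already met when the one before it is completed fails the run):
1. one arm of the square is pressed flush along its own rail (over 3 N) with the heel still 20 to 90 mm short of the corner and the other arm clear of the other rail (((contact force between square and rail_a above 3 N and contact force between square and rail_b below 0.5 N and x of square_heel in the frame of frame between 0.02 and 0.09 m and y of square_heel in the frame of frame between -0.003 and 0.003 m and angle between the x axis of square_heel and the x axis of frame, either way round below 0.03 rad) or (contact force between square and rail_b above 3 N and contact force between square and rail_a below 0.5 N and y of square_heel in the frame of frame between 0.02 and 0.09 m and x of square_heel in the frame of frame between -0.003 and 0.003 m and angle between the x axis of square_heel and the x axis of frame, either way round below 0.03 rad))), for 0.2 s.
2. on the way along the rail that arm is still pressed against it (over 1 N) when the heel is 3 to 12 mm short of the corner, other arm still clear (((contact force between square and rail_a above 1 N and contact force between square and rail_b below 0.5 N and x of square_heel in the frame of frame between 0.003 and 0.012 m and y of square_heel in the frame of frame between -0.003 and 0.003 m and angle between the x axis of square_heel and the x axis of frame, either way round below 0.03 rad) or (contact force between square and rail_b above 1 N and contact force between square and rail_a below 0.5 N and y of square_heel in the frame of frame between 0.003 and 0.012 m and x of square_heel in the frame of frame between -0.003 and 0.003 m and angle between the x axis of square_heel and the x axis of frame, either way round below 0.03 rad))), for 0.04 s.
3. both arms are flush against the two rails (heel within 2 mm of the inner corner each way, square turned by less than 0.015 rad) and each rail feels more than 3 N, for one second (contact force between square and rail_a above 3 N and contact force between square and rail_b above 3 N and x of square_heel in the frame of frame between -0.002 and 0.002 m and y of square_heel in the frame of frame between -0.002 and 0.002 m and angle between the x axis of square_heel and the x axis of frame, either way round below 0.015 rad), for 1 s.
At the end, for the whole second after the job is handed in: The square lies flat and still on the bench in the corner, released: heel within 2 mm of the inner corner along each rail, turned by less than 0.015 rad from the rails (x of square_heel in the frame of frame between -0.002 and 0.002 m and y of square_heel in the frame of frame between -0.002 and 0.002 m and angle between the x axis of square_heel and the x axis of frame, either way round below 0.015 rad and height (world z) of square_heel below 0.003 m and angle between square's own z axis and vertical below 0.03 rad and linear speed of square below 0.01 m/s); the robot touches nothing.
It fails at once if the square presses rail_a with more than 25 N (contact force between square and rail_a above 25 N).
It fails at once if the square presses rail_b with more than 25 N (contact force between square and rail_b above 25 N).
It fails at once if the tape measure or the spanner is moved by more than 30 mm (distance of any of measure, spanner from where it was at the start of the episode above 0.03 m).
It also fails if it takes over 72 s, if anything falls off the work surface, if the arm or the gripper's body presses on something with over 40 N, if the wrist force passes 120 N, or if a joint passes its speed limit or range.

ROBOT

A 6-joint arm with a two-finger parallel gripper is mounted at the origin on a cart in front of the work surface, level with it; the furniture and walls round the work are solid. World frame = base frame: x ahead of the robot, y to its left, z up, the work surface at z = 0. Lengths are in m, angles in degrees, forces in N, time in s.
With the tool pointing down it reaches from about 0.3 to 0.75 m from the base axis. Payload 8.5 kg.
Tool frame: the origin (TCP) lies midway between the tips of the shut fingers; the grasp point (between the pads) lies env.tcp_to_grasp behind it (env.tcp_to_grasp is the distance from the TCP to the grasp point, in m); z points along the fingers, y is the direction in which the jaws open and shut (so a half turn about z gives the same grasp; the last joint's range is limited). The gripper opens to 85 mm and grips with 20 to 120 N. Pads are 22 mm wide; open, the fingers measure 114 mm over their backs; the gripper's body (76 mm by 85 mm) begins 54 mm behind the grasp point. The pads swing forward as they close: fully open they stand 13 mm farther back than shut.
Start: joints at [56.648, 21.807, 74.336, -0, 83.858, -12.336], TCP at [0.197, 0.513, 0.231] pointing down, gripper open.
Joint ranges: [-178.18, 178.18], [-50.72, 133.34], [12.68, 142.11], [-81.47, 261.47], [9.98, 163.14], [-165.26, 165.26]. Speed limits (degrees/s): [136.94, 136.94, 180, 180, 180, 180].

INTERFACE

Orientations are given as a 3x3 rotation matrix whose columns are the frame's x, y, z axes.
In Python, from rig import readout, imaging, job, env gives the robot as it stands.
- The arm moves only by the tool move_arm, never from a script. Its argument "motion" is a list of rows, each a list of 3 entries, a list of its own where there are three numbers: the shift along the tool's x, y, z normalised to -1 to 1, where 1 is 0.02 m, then the turn, a rotation vector about the tool's x, y, z normalised to -1 to 1, where 1 is 120 degrees, then the gripper command: -1 is shut, 1 is fully open, values between are in proportion. In form: [[[tx, ty, tz], [rx, ry, rz], claw], ...]. A call has 1 to 12 rows; each row shifts and turns the pose as measured when the row begins, along the tool's axes as they then stand; what a row does not reach is not made up. A row lasts 1/12 s, in which the tool goes at most 41.7 mm and 7.16 degrees, less where a joint would pass 70% of its speed; a pose out of reach is approached as far as the arm can. A call with a number of a shift or a turn outside -1 to 1 is refused whole. A call with a gripper value outside its range is refused whole. The fingers move at their own pace and stop on an object; "squeeze" is the grip in N (left out, the last holds). Time passes only in rows, so rows that do not move let the fingers close. It gives the time, the measured TCP pose, the force and the opening at its end, in the units of the state.
- readout.observe(): the state, without advancing time (a new reading comes with each control period).
- imaging.get_image(name): name is "side" or "top"; returns a dict with "img" (384x512x3 uint8, blue, green, red), "fov_y" (degrees; the focal length in pixels is half the picture's height over the tangent of half this angle, whatever the lens; pixels are square), "cx", "cy" (the principal point, pixels), "eye" and "orientation" of the camera in the world. Camera axes: x right, y up, looking along -z (the intrinsics and any distortion apply to the point x, -y, -z); pixel columns grow to the right and rows downward; lengths in m; the calibration is good to about 2 mm. A picture is of the moment at which its call begins. There is no depth.
- job.close_job(): hands the job in, once; it reports no verdict.
The state is a dict: "time_s": time; "q": joint angles; "qvel": joint speeds; "joint_efforts": joint torques, N m; "position": TCP position; "tool_rot": TCP orientation; "ft_force": force on the tool from outside, world axes, zero at the start; "wrist_torque": the same for the moment, N m; "grip_width": finger opening in m.
Only numpy, scipy, OpenCV 4.12 (cv2) and the standard library are available. Lean on these libraries where they do the work, as an engineer would, in place of code of your own. Each camera call takes 0.05 s, during which the arm holds its last target.

## Working session

There is one attempt and no reset: what is moved stays moved. The work goes in short steps, Python scripts to look and compute and a tool call to move; the robot and the scene stay as the last step left them, time stands still between calls to the robot, and variables do not carry over. Pictures are saved under pics/ and viewed, and the job is handed in when it is done.

Besides the shell and the picture viewer there is one more tool, called after "Request:" as name([rows], argument=value, ...), one row to a line, values as JSON. move_arm: Moves the arm, as the interface text tells. Its arguments: {"type":"object","properties":{"motion":{"type":"array","items":{"type":"array"}},"squeeze":{"type":"number"}},"required":["motion"]}

```bash
ls; mkdir -p pics
cat > h.py <<'E'
import numpy as np, cv2
from rig import readout, imaging, job, env
def grab(n,tag):
    d=imaging.get_image(n); cv2.imwrite(f'pics/{tag}.png',d['img']); return d
E
python3 - <<'E'
from h import *
for n in('top','side'):
    d=grab(n,n+'0'); print({k:v for k,v in d.items() if k!='img'})
print(readout.observe()); print(env.tcp_to_grasp,[a for a in dir(env) if a[0]!='_'])
E
```

```text
pics
{'fov_y': 55.98322823334379, 'cx': 259.12012806210583, 'cy': 190.3880238651739, 'eye': array([0.48138621, 0.15249189, 0.92272919]), 'orientation': array([[-0.01896811,  0.99527988, -0.09517441],
       [-0.99903066, -0.02264907, -0.03774591],
       [-0.03972336,  0.09436618,  0.99474473]])}
{'fov_y': 43.82631089379912, 'cx': 251.1616842042913, 'cy': 197.4852728367354, 'eye': array([ 0.3948196 , -0.57586667,  0.67800341]), 'orientation': array([[ 0.97372811,  0.14180659, -0.17816978],
       [-0.22768323,  0.61911903, -0.75156635],
       [ 0.00373124,  0.77238755,  0.63514058]])}
{'time_s': 0.1, 'q': array([ 5.66479750e+01,  2.18370591e+01,  7.43788535e+01,  6.19348597e-04,
        8.38564417e+01, -1.23368582e+01]), 'qvel': array([ 0.02404245, -0.08625134, -0.18914175, -0.01331766, -0.08989309,
       -0.06701612]), 'joint_efforts': array([ 4.66632991e-03, -4.49209750e+01, -2.31656653e+01, -9.95337632e-05,
        3.66621258e-03,  1.84011100e-05]), 'position': array([0.19710594, 0.51319848, 0.23078334]), 'tool_rot': array([[-9.33485014e-01,  3.58615720e-01, -7.03253399e-04],
       [ 3.58616300e-01,  9.33484467e-01, -1.04893660e-03],
       [ 2.80310969e-04, -1.23136473e-03, -9.99999203e-01]]), 'ft_force': array([-0.75584365,  0.6305598 , -0.57994045]), 'wrist_torque': array([-0.06106554,  0.01005269,  0.01363776]), 'grip_width': 0.08527941984340197}
0.0187 ['MotionError', 'tcp_to_grasp']
```

View pics/top0.png

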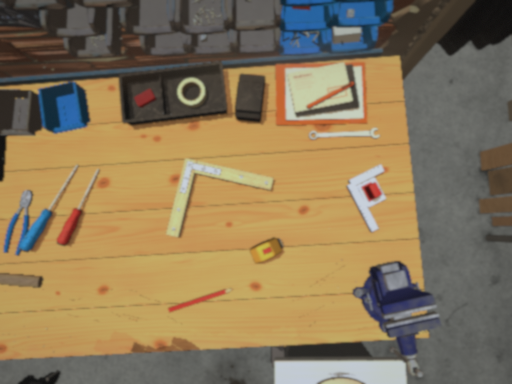

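View pics/side0.png

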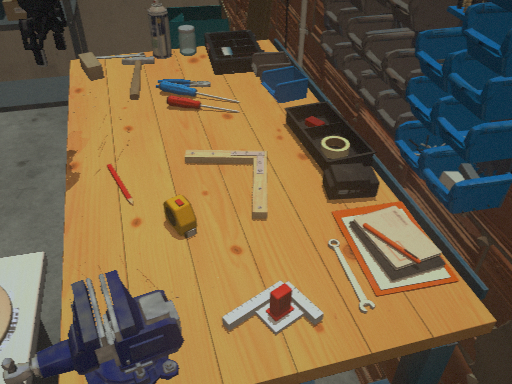

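Run:
```python
import cv2
t=cv2.imread('pics/top0.png'); s=cv2.imread('pics/side0.png')
a=cv2.resize(t[150:245,160:285],None,fx=6,fy=6,interpolation=cv2.INTER_CUBIC)
b=cv2.resize(t[155:240,335:400],None,fx=7,fy=7,interpolation=cv2.INTER_CUBIC)
cv2.imwrite('pics/cf.png',a);cv2.imwrite('pics/cs.png',b)
cv2.imwrite('pics/sf.png',cv2.resize(s[140:225,175:275],None,fx=7,fy=7,interpolation=cv2.INTER_CUBIC))
cv2.imwrite('pics/ss.png',cv2.resize(s[270:340,215:330],None,fx=6,fy=6,interpolation=cv2.INTER_CUBIC))
```

```text
(no output)
```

View pics/cf.png

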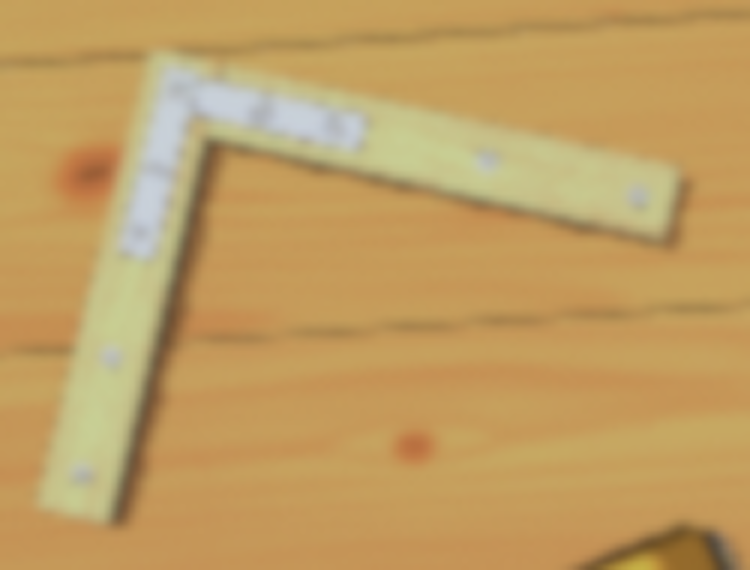

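View pics/cs.png

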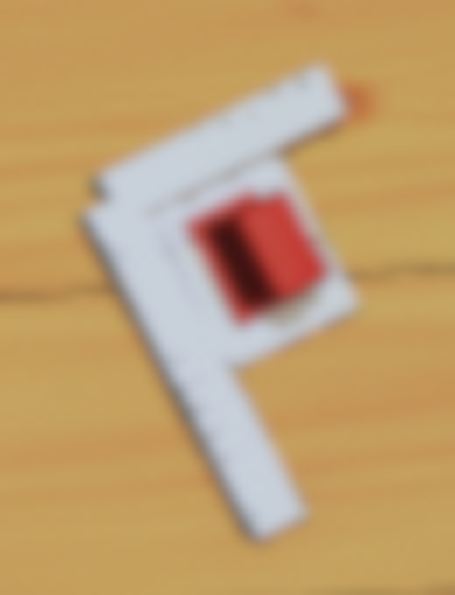

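View pics/sf.png

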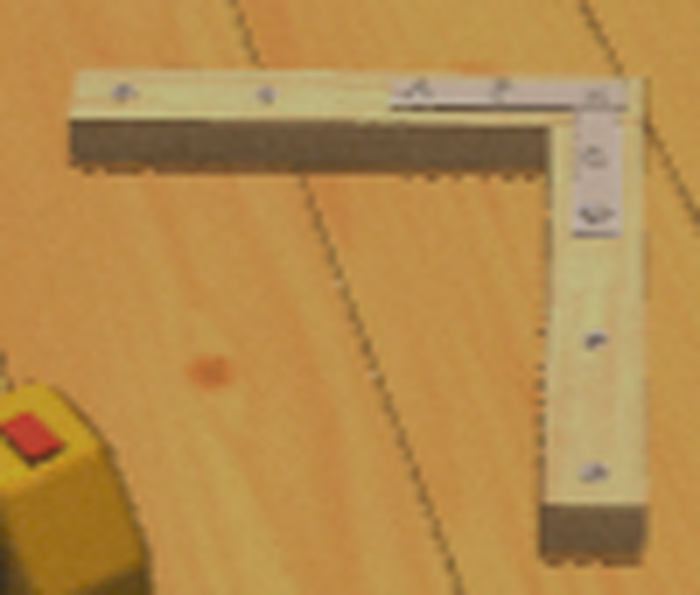

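View pics/ss.png

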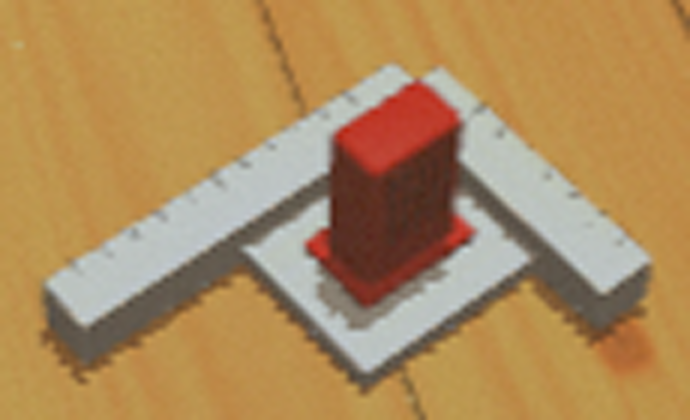

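```bash
cat >> h.py <<'E'
def rays(d,uv):
    uv=np.atleast_2d(np.asarray(uv,float)); H=d['img'].shape[0]
    f=H/2/np.tan(np.radians(d['fov_y']/2))
    c=np.c_[(uv[:,0]-d['cx'])/f,-(uv[:,1]-d['cy'])/f,-np.ones(len(uv))]
    return c@np.asarray(d['orientation']).T
def onz(d,uv,z):
    r=rays(d,uv); e=np.asarray(d['eye']); return (e+r*((z-e[2])/r[:,2])[:,None])[:,:2]
def proj(d,P):
    H=d['img'].shape[0]; f=H/2/np.tan(np.radians(d['fov_y']/2))
    c=(np.atleast_2d(P)-d['eye'])@np.asarray(d['orientation'])
    return np.c_[d['cx']+f*c[:,0]/-c[:,2], d['cy']-f*c[:,1]/-c[:,2]]
E
python3 - <<'E'
from h import *
t=grab('top','t1'); s=grab('side','s1')
f=lambda c,x0,y0,k:np.array([[x0+(u+.5)/k-.5,y0+(v+.5)/k-.5] for u,v in c])
# frame top, z=.019: inner corner, b inner end, b outer end, outer corner, a outer end, a inner end
P=onz(t,f([(207,137),(665,241),(682,170),(153,53),(40,508),(112,523)],160,150,6),.019); print(P.round(4))
Q=onz(s,f([(551,127),(548,505),(645,505),(640,80),(75,70),(70,120)],175,140,7),.019);print(Q.round(4))
L=lambda A:[np.linalg.norm(A[i]-A[j]).round(4) for i,j in((0,1),(1,2),(2,3),(3,4),(4,5),(5,0))]
print(L(P),L(Q))
A=lambda v:np.degrees(np.arctan2(v[1],v[0])).round(2)
for M in(P,Q): print('x',A(M[5]-M[0]),A(M[4]-M[3]),'y',A(M[1]-M[0]),A(M[2]-M[3]))
# square top z=.018: short end outer, short end inner, long end outer, long end inner, notch b, notch a
P=onz(t,f([(322,63),(352,103),(260,545),(310,513),(98,185),(83,213)],335,155,7),.018);print(P.round(4))
Q=onz(s,f([(650,260),(605,292),(45,287),(88,328),(440,66),(392,65)],215,270,6),.018);print(Q.round(4))
for M in(P,Q): print(A(M[2]-M[5]),A(M[0]-M[4])-90,np.linalg.norm(M[2]-M[5]),np.linalg.norm(M[0]-M[4]))
Q=onz(s,f([(418,82),(462,118),(380,175),(335,132)],215,270,6),.061);print(Q.round(4),Q.mean(0))
P=onz(t,f([(245,203),(290,197),(325,272),(280,305)],335,155,7),.061);print(P.round(4),P.mean(0))
hsv=cv2.cvtColor(s['img'],cv2.COLOR_BGR2HSV)
E
```

```text
[[0.6176 0.3515]
 [0.5688 0.1584]
 [0.5986 0.1506]
 [0.6543 0.3747]
 [0.4625 0.4223]
 [0.4557 0.3918]]
[[0.6192 0.3503]
 [0.5724 0.1574]
 [0.6008 0.1509]
 [0.6565 0.3715]
 [0.4633 0.422 ]
 [0.4578 0.3915]]
[np.float64(0.1992), np.float64(0.0308), np.float64(0.2309), np.float64(0.1976), np.float64(0.0312), np.float64(0.1668)] [np.float64(0.1985), np.float64(0.0291), np.float64(0.2276), np.float64(0.1996), np.float64(0.0311), np.float64(0.1666)]
x 166.01 166.05 y -104.16 -103.95
x 165.69 165.35 y -103.62 -104.16
[[ 0.6284 -0.1185]
 [ 0.6137 -0.1283]
 [ 0.4578 -0.0883]
 [ 0.4686 -0.1063]
 [ 0.5864 -0.0373]
 [ 0.5765 -0.0316]]
[[ 0.6281 -0.1198]
 [ 0.6122 -0.1272]
 [ 0.461  -0.0906]
 [ 0.4701 -0.1066]
 [ 0.5908 -0.0386]
 [ 0.5769 -0.035 ]]
-154.45 -152.65 0.1315928692183619 0.09138291681160236
-154.38 -155.36 0.1285113495564894 0.08929542300275568
[[ 0.5704 -0.0778]
 [ 0.5786 -0.0928]
 [ 0.5514 -0.1067]
 [ 0.5433 -0.0897]] [ 0.56093884 -0.09174715]
[[ 0.5741 -0.0774]
 [ 0.5758 -0.0926]
 [ 0.5501 -0.103 ]
 [ 0.5392 -0.0874]] [ 0.55979672 -0.09010741]
```

Request:
move_arm([
  [[0, 0, 0], [0, 0, -0.056], 1],
  [[0, 0, 0], [0, 0, -0.056], 1],
  [[0, 0, 0], [0, 0, -0.056], 1],
  [[0, 0, 0], [0, 0, -0.056], 1],
  [[0, 0, 0], [0, 0, -0.056], 1],
  [[0, 0, 0], [0, 0, -0.056], 1],
  [[0, 0, 0], [0, 0, -0.056], 1],
  [[0, 0, 0], [0, 0, 0], 1],
], squeeze=60)

```text
time_s: 0.87
position: [0.1967, 0.5126, 0.2293]
tool_rot: [[-0.881, -0.474, -0.003], [-0.474, 0.881, -0.004], [0.004, -0.002, -1.0]]
ft_force: [0.2, -0.5, -0.4]
grip_width: 0.0852
```

```bash
cat >> h.py <<'E'
def to(target,yaw):
    o=readout.observe(); R=o['tool_rot']; p=o['position']
    y=np.degrees(np.arctan2(R[1,1],R[0,1]))
    d=R.T@(np.array(target)-p)
    # tilt correction rotvec to tool-down with given yaw of y axis
    from scipy.spatial.transform import Rotation as Ro
    c,s_=np.cos(np.radians(yaw)),np.sin(np.radians(yaw))
    Rt=np.array([[-s_,c,0],[c,s_,0],[0,0,-1]]).T if False else np.array([[-s_,c,0],[c,s_,0],[0,0,-1.]])
    rv=np.degrees(Ro.from_matrix(R.T@Rt).as_rotvec())
    print('t',o['time_s'],'p',p.round(4),'yaw',y.round(2),'F',o['ft_force'].round(2),'T',o['wrist_torque'].round(3),'w',round(o['grip_width'],4),'q6',o['q'][5].round(1))
    print('shift norm',(d/.02).round(2),'turn norm',(rv/120).round(4))
E
python3 -c "
from h import *
to([.560,-.0912,.13],115.7)"
```

```text
t 0.8667 p [0.1967 0.5126 0.2293] yaw 118.27 F [ 0.16 -0.53 -0.41] T [ 0.019 -0.028 -0.045] w 0.0852 q6 -61.6
shift norm [ -1.72 -35.18   5.04] turn norm [-0.0011 -0.002   0.0214]
```

Request:
move_arm([
  [[-0.05, -1, 0.1], [0, 0, 0.004], 1],
  [[-0.05, -1, 0.1], [0, 0, 0.004], 1],
  [[-0.05, -1, 0.1], [0, 0, 0.004], 1],
  [[-0.05, -1, 0.1], [0, 0, 0.004], 1],
  [[-0.05, -1, 0.1], [0, 0, 0.004], 1],
  [[-0.05, -1, 0.1], [0, 0, 0], 1],
  [[-0.05, -1, 0.1], [0, 0, 0], 1],
  [[-0.05, -1, 0.1], [0, 0, 0], 1],
  [[-0.05, -1, 0.1], [0, 0, 0], 1],
  [[-0.05, -1, 0.1], [0, 0, 0], 1],
  [[-0.05, -1, 0.1], [0, 0, 0], 1],
  [[-0.05, -1, 0.1], [0, 0, 0], 1],
])

```text
time_s: 1.87
position: [0.312, 0.2935, 0.2037]
tool_rot: [[-0.919, -0.395, -0.003], [-0.395, 0.919, -0.004], [0.005, -0.002, -1.0]]
ft_force: [-0.2, -0.1, -0.2]
grip_width: 0.0853
```

```bash
python3 -c "
from h import *
to([.560,-.0912,.13],115.7)"
```

```text
t 1.8667 p [0.312  0.2935 0.2037] yaw 113.29 F [-0.17 -0.11 -0.17] T [ 0.014 -0.036 -0.03 ] w 0.0853 q6 -85.9
shift norm [ -3.8  -22.56   3.72] turn norm [-0.001  -0.0022 -0.0201]
```

Request:
move_arm([
  [[-0.17, -1, 0.15], [0, 0, -0.004], 1],
  [[-0.17, -1, 0.15], [0, 0, -0.004], 1],
  [[-0.17, -1, 0.15], [0, 0, -0.004], 1],
  [[-0.17, -1, 0.15], [0, 0, -0.004], 1],
  [[-0.17, -1, 0.15], [0, 0, -0.004], 1],
  [[-0.17, -1, 0.15], [0, 0, 0], 1],
  [[-0.17, -1, 0.15], [0, 0, 0], 1],
  [[-0.17, -1, 0.15], [0, 0, 0], 1],
  [[-0.17, -1, 0.15], [0, 0, 0], 1],
  [[-0.17, -1, 0.15], [0, 0, 0], 1],
  [[-0.17, -1, 0.15], [0, 0, 0], 1],
  [[-0.17, -1, 0.15], [0, 0, 0], 1],
])

```text
time_s: 2.87
position: [0.4509, 0.0787, 0.167]
tool_rot: [[-0.921, -0.388, -0.002], [-0.388, 0.921, -0.003], [0.003, -0.002, -1.0]]
ft_force: [-0.2, 0.3, -0.3]
grip_width: 0.0852
```

```bash
python3 -c "
from h import *
to([.560,-.0912,.13],115.7)"
```

```text
t 2.8667 p [0.4509 0.0787 0.167 ] yaw 112.86 F [-0.23  0.26 -0.31] T [ 0.042 -0.021 -0.035] w 0.0852 q6 -117.6
shift norm [-1.73 -9.94  1.87] turn norm [-0.001  -0.0016 -0.0237]
```

Request:
move_arm([
  [[-0.17, -1, 0.18], [0, 0, -0.006], 1],
  [[-0.17, -1, 0.18], [0, 0, -0.006], 1],
  [[-0.17, -1, 0.18], [0, 0, -0.006], 1],
  [[-0.17, -1, 0.18], [0, 0, -0.006], 1],
  [[-0.17, -1, 0.18], [0, 0, -0.006], 1],
  [[-0.17, -1, 0.18], [0, 0, 0], 1],
  [[-0.17, -1, 0.18], [0, 0, 0], 1],
  [[-0.17, -1, 0.18], [0, 0, 0], 1],
  [[-0.17, -0.7, 0.18], [0, 0, 0], 1],
  [[-0.1, -0.4, 0.18], [0, 0, 0], 1],
  [[0, 0, 0], [0, 0, 0], 1],
  [[0, 0, 0], [0, 0, 0], 1],
])

```text
time_s: 3.87
position: [0.5608, -0.0855, 0.1274]
tool_rot: [[-0.916, -0.402, -0.004], [-0.402, 0.916, -0.003], [0.005, -0.001, -1.0]]
ft_force: [-0.6, 0.2, 0.2]
grip_width: 0.0852
```

```bash
python3 -c "
from h import *
to([.560,-.0912,.03],115.7)"
```

```text
t 3.8667 p [ 0.5608 -0.0855  0.1274] yaw 113.71 F [-0.57  0.22  0.18] T [ 0.012 -0.025 -0.02 ] w 0.0852 q6 -134.2
shift norm [ 0.13 -0.24  4.87] turn norm [-0.0003 -0.0023 -0.0166]
```

Request:
move_arm([
  [[0.06, -0.12, 0], [0, -0.001, -0.01], 1],
  [[0.06, -0.12, 0], [0, -0.001, -0.006], 1],
  [[0, 0, 0.6], [0, 0, 0], 1],
  [[0, 0, 0.6], [0, 0, 0], 1],
  [[0, 0, 0], [0, 0, 0], 1],
])

```text
time_s: 4.28
position: [0.5594, -0.0887, 0.1047]
tool_rot: [[-0.899, -0.438, 0.002], [-0.438, 0.899, -0.001], [-0.002, -0.002, -1.0]]
ft_force: [0.7, 0.0, -0.1]
grip_width: 0.0857
```

```bash
python3 -c "
from h import *
grab('top','t2');grab('side','s2')
to([.560,-.0912,.03],115.7)"
```

```text
t 4.3833 p [ 0.5602 -0.089   0.1064] yaw 115.94 F [-0.03  1.06  0.17] T [ 0.015 -0.013 -0.019] w 0.0857 q6 -136.9
shift norm [ 0.07 -0.08  3.82] turn norm [-0.0019  0.0016  0.002 ]
```

View pics/s2.png

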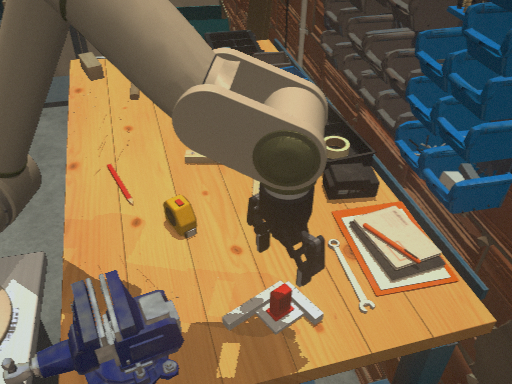

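Request:
move_arm([
  [[0.04, -0.05, 0.6], [0, 0, 0], 1],
  [[0.03, -0.05, 0.6], [0, 0, 0], 1],
  [[0, 0, 0.6], [0, 0, 0], 1],
  [[0, 0, 0.6], [0, 0, 0], 1],
  [[0, 0, 0.6], [0, 0, 0], 1],
  [[0, 0, 0.4], [0, 0, 0], 1],
  [[0, 0, 0.2], [0, 0, 0], 1],
  [[0, 0, 0], [0, 0, 0], 1],
])

```text
time_s: 5.05
position: [0.5637, -0.0917, 0.0395]
tool_rot: [[-0.898, -0.44, 0.017], [-0.441, 0.898, -0.007], [-0.012, -0.013, -1.0]]
ft_force: [-0.0, -0.4, 0.8]
grip_width: 0.0857
```

```bash
python3 -c "
from h import *
to([.560,-.0912,.03],115.7)"
```

```text
t 5.05 p [ 0.5637 -0.0917  0.0395] yaw 116.13 F [-0.02 -0.4   0.76] T [-0.048  0.024 -0.007] w 0.0857 q6 -137.3
shift norm [0.16 0.11 0.47] turn norm [-0.0064  0.006   0.0036]
```

Request:
move_arm([
  [[0.1, 0.05, 0.25], [-0.004, 0.004, 0.002], 1],
  [[0.06, 0.03, 0.2], [-0.003, 0.002, 0.001], 1],
  [[0, 0, 0], [0, 0, 0], 1],
])

```text
time_s: 5.3
position: [0.5607, -0.0919, 0.0315]
tool_rot: [[-0.901, -0.435, 0.0], [-0.435, 0.901, 0.001], [-0.001, 0.001, -1.0]]
ft_force: [-0.2, -0.1, 0.2]
grip_width: 0.086
```

```bash
python3 -c "
from h import *
to([.560,-.0912,.03],115.7)"
```

```text
t 5.3 p [ 0.5607 -0.0919  0.0315] yaw 115.76 F [-0.25 -0.14  0.2 ] T [-0.013  0.025 -0.   ] w 0.086 q6 -137.1
shift norm [0.02 0.04 0.07] turn norm [0.0003 0.0003 0.0005]
```

Request:
move_arm([
  [[0, 0, 0], [0, 0, 0], 0],
  [[0, 0, 0], [0, 0, 0], -0.5],
  [[0, 0, 0], [0, 0, 0], -1],
  [[0, 0, 0], [0, 0, 0], -1],
  [[0, 0, 0], [0, 0, 0], -1],
  [[0, 0, 0], [0, 0, 0], -1],
  [[0, 0, 0], [0, 0, 0], -1],
  [[0, 0, 0], [0, 0, 0], -1],
  [[0, 0, 0], [0, 0, 0], -1],
  [[0, 0, 0], [0, 0, 0], -1],
])

```text
time_s: 6.13
position: [0.5613, -0.0921, 0.0326]
tool_rot: [[-0.901, -0.435, 0.002], [-0.435, 0.901, 0.0], [-0.002, -0.001, -1.0]]
ft_force: [-0.4, -0.9, -0.6]
grip_width: 0.0193
```

```bash
python3 -c "
from h import *
to([.560,-.0912,.03],115.7)"
```

```text
t 6.1333 p [ 0.5613 -0.0921  0.0326] yaw 115.76 F [-0.42 -0.88 -0.6 ] T [0.068 0.037 0.035] w 0.0193 q6 -137.1
shift norm [0.04 0.07 0.13] turn norm [-0.0003  0.001   0.0005]
```

Request:
move_arm([
  [[0, 0, -0.3], [0, 0, 0], -1],
  [[0, 0, -0.5], [0, 0, 0], -1],
  [[0, 0, -0.6], [0, 0, 0], -1],
  [[0, 0, -0.6], [0, 0, 0], -1],
  [[0, 0, -0.6], [0, 0, 0], -1],
  [[0, 0, -0.6], [0, 0, 0], -1],
  [[0, 0, -0.6], [0, 0, 0], -1],
  [[0, 0, -0.4], [0, 0, 0], -1],
  [[0, 0, -0.2], [0, 0, 0], -1],
  [[0, 0, 0], [0, 0, 0], -1],
  [[0, 0, 0], [0, 0, 0], -1],
])

```text
time_s: 7.05
position: [0.559, -0.0913, 0.1279]
tool_rot: [[-0.901, -0.435, -0.003], [-0.435, 0.901, 0.002], [0.002, 0.003, -1.0]]
ft_force: [-1.0, -0.0, -4.2]
grip_width: 0.0195
```

```bash
python3 -c "
from h import *
to([.5007,.3135,.12],75.9)
t=cv2.imread('pics/t1.png');
class D(dict):pass
d=grab('top','t3');grab('side','s3')
print(onz(d,[[283,240],[250,250],[256,262],[277,240]],.066).round(3))
"
```

```text
t 7.05 p [ 0.559  -0.0913  0.1279] yaw 115.77 F [-0.99 -0.03 -4.22] T [ 0.027 -0.006  0.086] w 0.0195 q6 -137.1
shift norm [-6.18 19.49  0.44] turn norm [ 0.001  -0.0013  0.3323]
[[0.445 0.131]
 [0.423 0.209]
 [0.395 0.196]
 [0.445 0.145]]
```

View pics/s3.png

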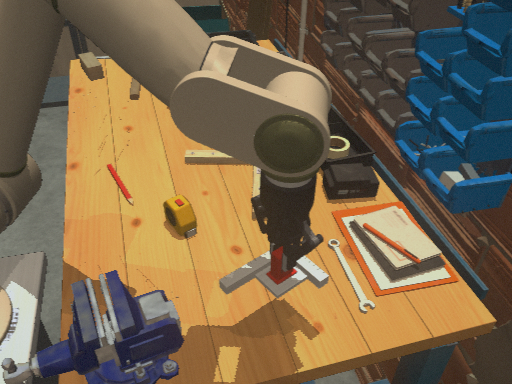

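Request:
move_arm([
  [[0, 0, 0], [0, 0, 0.03], -1],
  [[0, 0, 0], [0, 0, 0.05], -1],
  [[0, 0, 0], [0, 0, 0.05], -1],
  [[0, 0, 0], [0, 0, 0.05], -1],
  [[0, 0, 0], [0, 0, 0.05], -1],
  [[0, 0, 0], [0, 0, 0.05], -1],
  [[0, 0, 0], [0, 0, 0.04], -1],
  [[0, 0, 0], [0, 0, 0], -1],
])

```text
time_s: 7.82
position: [0.5564, -0.0905, 0.1214]
tool_rot: [[-0.968, 0.25, -0.015], [0.25, 0.968, 0.006], [0.016, 0.003, -1.0]]
ft_force: [0.2, 0.0, -3.1]
grip_width: 0.0192
```

```bash
python3 -c "
from h import *
to([.5007,.3135,.12],75.9)
"
```

```text
t 7.8167 p [ 0.5564 -0.0905  0.1214] yaw 75.51 F [ 0.21  0.01 -3.15] T [-0.047 -0.006 -0.022] w 0.0192 q6 -96.8
shift norm [ 7.75 18.86  0.24] turn norm [ 0.0012 -0.0076 -0.0033]
```

Request:
move_arm([
  [[0.2, 0.5, 0], [0, -0.004, 0], -1],
  [[0.4, 1, 0], [0, -0.003, 0], -1],
  [[0.4, 1, 0], [0, 0, 0], -1],
  [[0.4, 1, 0], [0, 0, 0], -1],
  [[0.4, 1, 0], [0, 0, 0], -1],
  [[0.4, 1, 0], [0, 0, 0], -1],
  [[0.4, 1, 0], [0, 0, 0], -1],
  [[0.4, 1, 0], [0, 0, 0], -1],
  [[0.4, 1, 0], [0, 0, 0], -1],
  [[0.4, 1, 0], [0, 0, 0], -1],
  [[0.4, 0.7, 0], [0, 0, 0], -1],
  [[0, 0, 0], [0, 0, 0], -1],
])

```text
time_s: 8.82
position: [0.5158, 0.1443, 0.1181]
tool_rot: [[-0.976, 0.218, -0.005], [0.218, 0.976, 0.006], [0.006, 0.005, -1.0]]
ft_force: [-0.6, -0.3, -4.0]
grip_width: 0.0189
```

```bash
python3 -c "
from h import *
to([.5007,.3135,.12],75.9)
"
```

```text
t 8.8167 p [0.5158 0.1443 0.1181] yaw 77.41 F [-0.55 -0.26 -4.03] T [-0.014  0.028 -0.004] w 0.0189 q6 -74.8
shift norm [ 2.58  8.09 -0.04] turn norm [ 0.0022 -0.0029  0.0126]
```

Request:
move_arm([
  [[0.3, 0.7, 0], [0, -0.002, 0.006], -1],
  [[0.3, 1, 0], [0.001, 0, 0.006], -1],
  [[0.3, 1, 0], [0.001, 0, 0], -1],
  [[0.3, 1, 0], [0, 0, 0], -1],
  [[0.3, 1, 0], [0, 0, 0], -1],
  [[0.3, 1, 0], [0, 0, 0], -1],
  [[0.3, 1, 0], [0, 0, 0], -1],
  [[0.2, 0.7, 0], [0, 0, 0], -1],
  [[0, 0, 0], [0, 0, 0], -1],
  [[0, 0, 0], [0, 0, 0], -1],
])

```text
time_s: 9.65
position: [0.5, 0.3075, 0.1158]
tool_rot: [[-0.976, 0.219, -0.004], [0.219, 0.976, -0.0], [0.004, -0.001, -1.0]]
ft_force: [0.5, 0.0, -3.2]
grip_width: 0.0193
```

```bash
python3 -c "
from h import *
to([.5007,.3135,.034],75.9)
grab('top','t4');grab('side','s4')
"
```

```text
t 9.65 p [0.5    0.3075 0.1158] yaw 77.35 F [ 0.48  0.01 -3.19] T [-0.013 -0.054 -0.023] w 0.0193 q6 -57.4
shift norm [0.02 0.31 4.09] turn norm [-0.0006 -0.0021  0.0121]
```

View pics/s4.png

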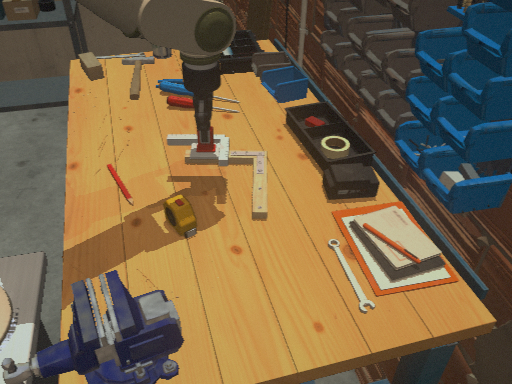

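View pics/t4.png

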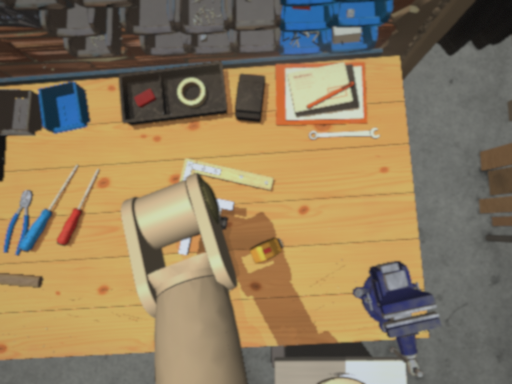

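```bash
cat >> h.py <<'E'
C=np.array([.6184,.351]); TH=165.9
def fr():
    o=readout.observe(); p=o['position'][:2]-C; a=np.radians(TH); 
    M=np.array([[np.cos(a),np.sin(a)],[np.sin(a),-np.cos(a)]]) # rows fx, fy
    h=M@p-[.050,.045]; R=o['tool_rot']; y=np.degrees(np.arctan2(R[1,1],R[0,1]))
    print('heel est mm',(h*1e3).round(2),'z',(o['position'][2]*1e3).round(1),'dyaw',round(y-(TH-90),2),'F frame',(M@o['ft_force'][:2]).round(2),'Fz',o['ft_force'][2].round(2),'T',o['wrist_torque'].round(3),'tilt z',R[:2,2].round(4),'w',round(o['grip_width'],4),'t',round(o['time_s'],2))
E
python3 -c "
from h import *
fr()"
```

```text
heel est mm [  53.83 -116.65] z 115.9 dyaw 1.34 F frame [-0.55 -0.66] Fz -2.56 T [-0.055 -0.051  0.016] tilt z [-0.0046 -0.0001] w 0.019 t 9.75
```

Request:
move_arm([
  [[0, 0, 0.3], [0, -0.001, 0.006], -1],
  [[0, 0, 0.5], [0, -0.001, 0.006], -1],
  [[0, 0, 0.5], [0, 0, 0], -1],
  [[0, 0, 0.5], [0, 0, 0], -1],
  [[0, 0, 0.5], [0, 0, 0], -1],
  [[0, 0, 0.4], [0, 0, 0], -1],
  [[0, 0, 0], [0, 0, 0], -1],
  [[0, 0, 0], [0, 0, 0], -1],
])

```text
time_s: 10.42
position: [0.501, 0.3011, 0.0568]
tool_rot: [[-0.968, 0.252, -0.001], [0.252, 0.968, -0.003], [0.001, -0.003, -1.0]]
ft_force: [0.5, -0.6, -3.2]
grip_width: 0.0194
```

```bash
python3 -c "
from h import *
fr();to([.5007,.3135,.034],75.9)
d=grab('side','s5')
cv2.imwrite('pics/s5c.png',cv2.resize(d['img'][110:225,155:275],None,fx=5,fy=5,interpolation=cv2.INTER_CUBIC))
"
```

```text
heel est mm [  51.75 -121.98] z 56.8 dyaw -0.51 F frame [-0.62 -0.5 ] Fz -3.22 T [-0.05  -0.003 -0.022] tilt z [-0.0014 -0.0026] w 0.0194 t 10.42
t 10.4167 p [0.501  0.3011 0.0568] yaw 75.39 F [ 0.48 -0.64 -3.22] T [-0.05  -0.003 -0.022] w 0.0194 q6 -55.9
shift norm [0.17 0.6  1.14] turn norm [-0.0014 -0.0003 -0.0043]
```

View pics/s5c.png

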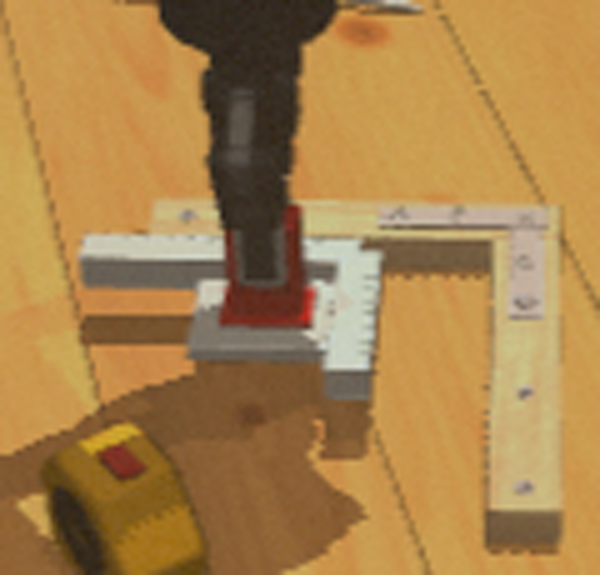

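```bash
sed -i 's/\[np.sin(a),-np.cos(a)\]/[-np.sin(a),np.cos(a)]/' h.py
python3 -c "
from h import *
fr()"
```

```text
heel est mm [51.79 31.99] z 56.8 dyaw -0.51 F frame [ 0.   -0.13] Fz -4.37 T [-0.033  0.033 -0.022] tilt z [-0.0014 -0.0026] w 0.019 t 10.47
```

Request:
move_arm([
  [[0, 0.1, 0.2], [0, 0, -0.002], -1],
  [[0, 0.1, 0.3], [0, 0, -0.002], -1],
  [[0, 0, 0.3], [0, 0, 0], -1],
  [[0, 0, 0.2], [0, 0, 0], -1],
  [[0, 0, 0], [0, 0, 0], -1],
  [[0, 0, 0], [0, 0, 0], -1],
])

```text
time_s: 10.97
position: [0.5029, 0.3057, 0.036]
tool_rot: [[-0.97, 0.243, 0.001], [0.243, 0.97, -0.002], [-0.002, -0.001, -1.0]]
ft_force: [0.7, -0.6, -3.8]
grip_width: 0.0187
```

```bash
python3 -c "
from h import *
fr();to([.5007,.3135,.034],75.9)"
```

```text
heel est mm [51.02 27.1 ] z 36.0 dyaw 0.04 F frame [-0.85  0.39] Fz -3.84 T [-0.051  0.039  0.009] tilt z [ 0.0014 -0.0016] w 0.0187 t 10.97
t 10.9667 p [0.5029 0.3057 0.036 ] yaw 75.94 F [ 0.73 -0.58 -3.84] T [-0.051  0.039  0.009] w 0.0187 q6 -56.0
shift norm [0.2  0.35 0.1 ] turn norm [-0.0006  0.0008  0.0003]
```

Request:
move_arm([
  [[0, 0.2, 0.05], [0, 0, 0], -1],
  [[0, 0.2, 0.05], [0, 0, 0], -1],
  [[0, 0.2, 0], [0, 0, 0], -1],
  [[0, 0.2, 0], [0, 0, 0], -1],
  [[0, 0.2, 0], [0, 0, 0], -1],
  [[0, 0, 0], [0, 0, 0], -1],
])

```text
time_s: 11.47
position: [0.5086, 0.3276, 0.0344]
tool_rot: [[-0.97, 0.243, 0.003], [0.243, 0.97, -0.001], [-0.003, -0.0, -1.0]]
ft_force: [-0.2, -0.6, -2.8]
grip_width: 0.019
```

```bash
python3 -c "
from h import *
fr();to([.5007,.3135,.034],75.9)"
```

```text
heel est mm [50.77  4.43] z 34.4 dyaw 0.04 F frame [0.06 0.61] Fz -2.83 T [-0.025  0.066  0.004] tilt z [ 0.0027 -0.0008] w 0.019 t 11.47
t 11.4667 p [0.5086 0.3276 0.0344] yaw 75.94 F [-0.21 -0.58 -2.83] T [-0.025  0.066  0.004] w 0.019 q6 -54.2
shift norm [ 0.21 -0.78  0.02] turn norm [-0.0001  0.0014  0.0003]
```

Still clear; creep in at about 1 mm per row.

Request:
move_arm([
  [[0, 0.05, 0], [0, 0, 0], -1],
  [[0, 0.05, 0], [0, 0, 0], -1],
  [[0, 0.05, 0], [0, 0, 0], -1],
  [[0, 0.03, 0], [0, 0, 0], -1],
])

```text
time_s: 11.8
position: [0.5095, 0.3316, 0.0345]
tool_rot: [[-0.97, 0.243, 0.003], [0.243, 0.97, -0.001], [-0.003, -0.0, -1.0]]
ft_force: [-0.3, 0.3, -4.4]
grip_width: 0.0193
```

```bash
python3 -c "
from h import *
fr()"
```

```text
heel est mm [50.9   0.32] z 34.5 dyaw 0.06 F frame [ 0.4  -0.18] Fz -4.37 T [-0.04   0.03   0.008] tilt z [ 0.0028 -0.001 ] w 0.0193 t 11.8
```

Request:
move_arm([
  [[0, 0.03, 0], [0, 0, 0], -1],
  [[0, 0.03, 0], [0, 0, 0], -1],
  [[0, 0.03, 0], [0, 0, 0], -1],
])

```text
time_s: 12.05
position: [0.51, 0.3333, 0.0345]
tool_rot: [[-0.97, 0.243, 0.003], [0.243, 0.97, -0.001], [-0.003, -0.001, -1.0]]
ft_force: [-0.5, -2.8, -2.3]
grip_width: 0.0191
```

```bash
python3 -c "
from h import *
fr()"
```

```text
heel est mm [50.85 -1.39] z 34.5 dyaw 0.05 F frame [-0.21  2.82] Fz -2.27 T [-0.507  0.067  0.067] tilt z [ 0.0026 -0.0012] w 0.0191 t 12.05
```

Request:
move_arm([
  [[0, 0.03, 0], [0, 0, 0], -1],
  [[0, 0.03, 0], [0, 0, 0], -1],
])

```text
time_s: 12.22
position: [0.5099, 0.3334, 0.0344]
tool_rot: [[-0.97, 0.242, 0.001], [0.242, 0.97, -0.004], [-0.002, -0.003, -1.0]]
ft_force: [-0.4, -4.6, -2.3]
grip_width: 0.0191
```

```bash
python3 -c "
from h import *
fr()"
```

```text
heel est mm [50.92 -1.47] z 34.4 dyaw 0.07 F frame [-0.73  4.53] Fz -2.25 T [-0.827  0.206 -0.018] tilt z [ 0.0012 -0.0037] w 0.0191 t 12.22
```

Request:
move_arm([
  [[0, 0.045, 0], [0, 0, 0], -1],
  [[0, 0.045, 0], [0, 0, 0], -1],
  [[0, 0.045, 0], [0, 0, 0], -1],
])

```text
time_s: 12.47
position: [0.5099, 0.3335, 0.0341]
tool_rot: [[-0.97, 0.242, -0.002], [0.242, 0.97, -0.009], [-0.0, -0.009, -1.0]]
ft_force: [-1.4, -5.9, -0.8]
grip_width: 0.0191
```

```bash
python3 -c "
from h import *
fr()"
```

```text
heel est mm [51.01 -1.58] z 34.1 dyaw 0.07 F frame [-0.07  6.04] Fz -0.81 T [-1.11   0.202  0.041] tilt z [-0.0019 -0.0092] w 0.0191 t 12.47
```

```bash
python3 -c "
from h import *
to([.5007,.3135,.034],75.97)"
```

```text
t 12.4667 p [0.5099 0.3335 0.0341] yaw 75.97 F [-1.4  -5.87 -0.81] T [-1.11   0.202  0.041] w 0.0191 q6 -53.5
shift norm [ 0.2  -1.08  0.01] turn norm [-0.0045  0.0002  0.    ]
```

Request:
move_arm([
  [[0, 0.045, 0], [-0.002, 0, 0], -1],
  [[0, 0.045, 0], [-0.003, 0, 0], -1],
])

```text
time_s: 12.63
position: [0.5098, 0.3334, 0.0338]
tool_rot: [[-0.97, 0.242, -0.002], [0.242, 0.97, -0.003], [0.001, -0.003, -1.0]]
ft_force: [-1.2, -6.2, -2.7]
grip_width: 0.0188
```

```bash
python3 -c "
from h import *
fr();to([.5007,.3135,.034],75.97)"
```

```text
heel est mm [51.02 -1.5 ] z 33.8 dyaw 0.08 F frame [-0.35  6.34] Fz -2.74 T [-1.264  0.147 -0.008] tilt z [-0.0016 -0.0031] w 0.0188 t 12.63
t 12.6333 p [0.5098 0.3334 0.0338] yaw 75.98 F [-1.21 -6.24 -2.74] T [-1.264  0.147 -0.008] w 0.0188 q6 -53.8
shift norm [ 0.2  -1.08 -0.01] turn norm [-0.0016 -0.0004  0.0001]
```

Request:
move_arm([
  [[-0.1, 0.045, 0], [-0.0015, 0, 0], -1],
  [[-0.2, 0.045, 0], [-0.0015, 0, 0], -1],
  [[-0.2, 0.045, 0], [-0.0015, 0, 0], -1],
  [[-0.2, 0.045, 0], [-0.0015, 0, 0], -1],
])

```text
time_s: 12.97
position: [0.52, 0.3308, 0.0331]
tool_rot: [[-0.97, 0.242, -0.01], [0.242, 0.97, 0.003], [0.011, 0.0, -1.0]]
ft_force: [-6.7, -5.4, 3.1]
grip_width: 0.0193
```

```bash
python3 -c "
from h import *
fr();to([.5007,.3135,.034],75.97)"
```

```text
heel est mm [40.56 -1.44] z 33.1 dyaw 0.12 F frame [5.15 6.83] Fz 3.05 T [-1.107  1.023  0.019] tilt z [-0.0103  0.0026] w 0.0193 t 12.97
t 12.9667 p [0.52   0.3308 0.0331] yaw 76.02 F [-6.66 -5.37  3.05] T [-1.107  1.023  0.019] w 0.0193 q6 -54.9
shift norm [ 0.73 -1.07 -0.04] turn norm [ 0.     -0.0051  0.0004]
```

Request:
move_arm([
  [[0, 0.045, -0.04], [0, -0.003, 0], -1],
  [[-0.1, 0.045, -0.04], [0, -0.003, 0], -1],
  [[-0.1, 0.045, 0], [-0.001, -0.002, 0], -1],
])

```text
time_s: 13.22
position: [0.5229, 0.3302, 0.0339]
tool_rot: [[-0.97, 0.242, 0.001], [0.242, 0.97, -0.004], [-0.002, -0.004, -1.0]]
ft_force: [-3.2, -6.0, -2.5]
grip_width: 0.0189
```

```bash
python3 -c "
from h import *
fr();to([.5007,.3135,.034],75.97)"
```

```text
heel est mm [37.52 -1.53] z 33.9 dyaw 0.1 F frame [1.61 6.54] Fz -2.51 T [-0.988  0.587  0.054] tilt z [ 0.0008 -0.0045] w 0.0189 t 13.22
t 13.2167 p [0.5229 0.3302 0.0339] yaw 76.0 F [-3.15 -5.96 -2.51] T [-0.988  0.587  0.054] w 0.0189 q6 -54.4
shift norm [ 0.88 -1.08 -0.  ] turn norm [-0.002   0.0009  0.0002]
```

Request:
move_arm([
  [[-0.1, 0.045, -0.01], [-0.002, 0, 0], -1],
  [[-0.12, 0.045, -0.01], [-0.001, -0.001, 0], -1],
  [[-0.15, 0.045, -0.01], [-0.001, -0.001, 0], -1],
  [[-0.15, 0.045, -0.01], [-0.001, -0.001, 0], -1],
  [[-0.15, 0.045, -0.01], [-0.001, -0.001, 0], -1],
])

```text
time_s: 13.63
position: [0.5318, 0.3279, 0.0329]
tool_rot: [[-0.97, 0.242, -0.003], [0.242, 0.97, -0.003], [0.002, -0.004, -1.0]]
ft_force: [-4.8, -5.5, 1.1]
grip_width: 0.0195
```

```bash
python3 -c "
from h import *
fr();to([.5007,.3135,.034],75.97)"
```

```text
heel est mm [28.4  -1.45] z 32.9 dyaw 0.12 F frame [3.36 6.49] Fz 1.14 T [-0.894  0.86   0.043] tilt z [-0.0029 -0.0032] w 0.0195 t 13.63
t 13.6333 p [0.5318 0.3279 0.0329] yaw 76.02 F [-4.84 -5.48  1.14] T [-0.894  0.86   0.043] w 0.0195 q6 -55.1
shift norm [ 1.33 -1.07 -0.05] turn norm [-0.0018 -0.001   0.0004]
```

Request:
move_arm([
  [[-0.1, 0.045, -0.06], [-0.002, -0.001, 0], -1],
  [[-0.12, 0.045, -0.04], [-0.001, -0.001, 0], -1],
  [[-0.12, 0.045, -0.03], [-0.001, -0.001, 0], -1],
  [[-0.12, 0.045, -0.03], [-0.001, -0.001, 0], -1],
])

```text
time_s: 13.97
position: [0.538, 0.3263, 0.0341]
tool_rot: [[-0.97, 0.242, -0.003], [0.242, 0.97, -0.002], [0.003, -0.003, -1.0]]
ft_force: [-2.8, -4.5, -3.9]
grip_width: 0.0188
```

```bash
python3 -c "
from h import *
fr();to([.5007,.3135,.034],75.97)"
```

```text
heel est mm [21.97 -1.5 ] z 34.1 dyaw 0.12 F frame [1.6  5.08] Fz -3.85 T [-0.93   0.516  0.03 ] tilt z [-0.0032 -0.0021] w 0.0188 t 13.97
t 13.9667 p [0.538  0.3263 0.0341] yaw 76.02 F [-2.79 -4.54 -3.85] T [-0.93   0.516  0.03 ] w 0.0188 q6 -55.5
shift norm [ 1.65 -1.07  0.01] turn norm [-0.0013 -0.0013  0.0004]
```

Hovering 1–2 mm up with about 5 N on rail_a. Continuing more slowly.

Request:
move_arm([
  [[-0.1, 0.045, -0.015], [-0.001, -0.001, 0], -1],
  [[-0.1, 0.045, -0.015], [-0.001, -0.001, 0], -1],
  [[-0.1, 0.045, -0.015], [-0.001, -0.001, 0], -1],
  [[-0.1, 0.045, -0.015], [-0.001, -0.001, 0], -1],
])

```text
time_s: 14.3
position: [0.5433, 0.325, 0.0332]
tool_rot: [[-0.97, 0.242, -0.004], [0.242, 0.97, -0.003], [0.003, -0.004, -1.0]]
ft_force: [-2.7, -4.7, -3.6]
grip_width: 0.0191
```

```bash
python3 -c "
from h import *
fr();to([.5007,.3135,.034],75.97)
d=grab('side','s6')
cv2.imwrite('pics/s6c.png',cv2.resize(d['img'][110:225,155:275],None,fx=5,fy=5,interpolation=cv2.INTER_CUBIC))"
```

```text
heel est mm [16.5  -1.51] z 33.2 dyaw 0.12 F frame [1.5  5.19] Fz -3.58 T [-0.967  0.594 -0.012] tilt z [-0.0037 -0.0031] w 0.0191 t 14.3
t 14.3 p [0.5433 0.325  0.0332] yaw 76.02 F [-2.71 -4.67 -3.58] T [-0.967  0.594 -0.012] w 0.0191 q6 -55.7
shift norm [ 1.93 -1.07 -0.03] turn norm [-0.0019 -0.0013  0.0004]
```

View pics/s6c.png

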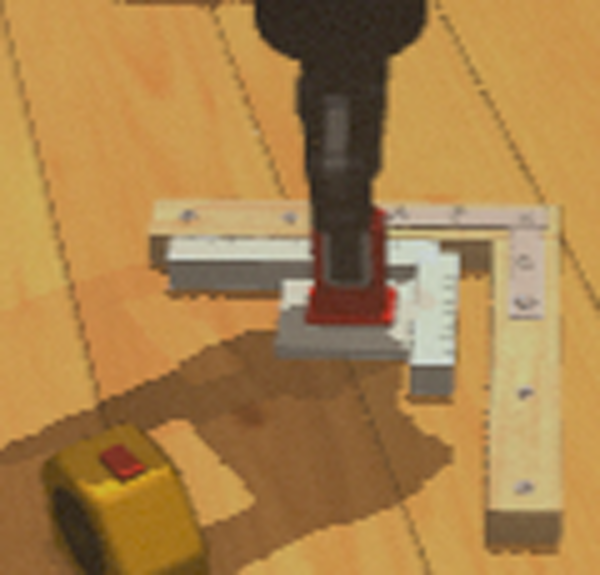

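Request:
move_arm([
  [[-0.08, 0.045, -0.02], [-0.001, -0.001, 0], -1],
  [[-0.08, 0.045, -0.02], [-0.001, -0.001, 0], -1],
  [[-0.08, 0.045, -0.02], [-0.001, -0.001, 0], -1],
  [[-0.08, 0.045, -0.02], [-0.001, -0.001, 0], -1],
  [[-0.06, 0.045, -0.015], [-0.001, -0.001, 0], -1],
  [[-0.03, 0.045, -0.015], [-0.001, -0.001, 0], -1],
])

```text
time_s: 14.85
position: [0.547, 0.3241, 0.0331]
tool_rot: [[-0.97, 0.242, -0.005], [0.242, 0.97, -0.004], [0.004, -0.006, -1.0]]
ft_force: [-3.0, -5.3, -1.2]
grip_width: 0.0187
```

```bash
python3 -c "
from h import *
fr();to([.5007,.3135,.034],75.97)"
```

```text
heel est mm [12.73 -1.53] z 33.1 dyaw 0.12 F frame [1.66 5.87] Fz -1.25 T [-1.038  0.492 -0.021] tilt z [-0.0052 -0.0044] w 0.0187 t 14.85
t 14.85 p [0.547  0.3241 0.0331] yaw 76.02 F [-3.04 -5.29 -1.25] T [-1.038  0.492 -0.021] w 0.0187 q6 -55.9
shift norm [ 2.12 -1.07 -0.03] turn norm [-0.0026 -0.0019  0.0004]
```

Request:
move_arm([
  [[-0.08, 0.045, -0.03], [-0.002, -0.002, 0], -1],
  [[-0.08, 0.045, -0.03], [-0.002, -0.001, 0], -1],
  [[-0.08, 0.045, -0.02], [-0.001, -0.001, 0], -1],
  [[-0.06, 0.045, -0.02], [-0.001, -0.001, 0], -1],
  [[-0.03, 0.045, -0.015], [-0.001, -0.001, 0], -1],
])

```text
time_s: 15.27
position: [0.5501, 0.3233, 0.0329]
tool_rot: [[-0.97, 0.242, -0.003], [0.242, 0.97, -0.002], [0.002, -0.003, -1.0]]
ft_force: [-3.8, -4.7, -0.1]
grip_width: 0.0191
```

```bash
python3 -c "
from h import *
fr();to([.5007,.3135,.034],75.97)"
```

```text
heel est mm [ 9.53 -1.48] z 32.9 dyaw 0.11 F frame [2.56 5.53] Fz -0.07 T [-1.059  0.549  0.003] tilt z [-0.0025 -0.0021] w 0.0191 t 15.27
t 15.2667 p [0.5501 0.3233 0.0329] yaw 76.01 F [-3.83 -4.74 -0.07] T [-1.059  0.549  0.003] w 0.0191 q6 -56.1
shift norm [ 2.28 -1.07 -0.05] turn norm [-0.0013 -0.0009  0.0003]
```

Request:
move_arm([
  [[-0.06, 0.045, -0.06], [-0.001, -0.001, 0], -1],
  [[-0.06, 0.045, -0.04], [-0.001, -0.001, 0], -1],
  [[-0.05, 0.045, -0.02], [-0.001, -0.001, 0], -1],
  [[-0.04, 0.045, -0.015], [-0.001, -0.001, 0], -1],
  [[-0.04, 0.045, -0.015], [-0.001, -0.001, 0], -1],
])

```text
time_s: 15.68
position: [0.5519, 0.3229, 0.0334]
tool_rot: [[-0.97, 0.242, -0.002], [0.242, 0.97, -0.003], [0.001, -0.004, -1.0]]
ft_force: [-2.4, -5.1, -3.0]
grip_width: 0.019
```

```bash
python3 -c "
from h import *
fr();to([.5007,.3135,.034],75.97)"
```

```text
heel est mm [ 7.63 -1.51] z 33.4 dyaw 0.1 F frame [1.12 5.52] Fz -2.98 T [-0.976  0.481 -0.005] tilt z [-0.0023 -0.0033] w 0.019 t 15.68
t 15.6833 p [0.5519 0.3229 0.0334] yaw 76.0 F [-2.43 -5.08 -2.98] T [-0.976  0.481 -0.005] w 0.019 q6 -56.1
shift norm [ 2.37 -1.07 -0.02] turn norm [-0.0018 -0.0007  0.0003]
```

Request:
move_arm([
  [[-0.06, 0.045, -0.03], [-0.002, -0.001, 0], -1],
  [[-0.06, 0.045, -0.03], [-0.001, -0.001, 0], -1],
  [[-0.06, 0.045, -0.02], [-0.001, -0.001, 0], -1],
  [[-0.06, 0.045, -0.02], [-0.001, -0.001, 0], -1],
  [[-0.05, 0.045, -0.015], [-0.001, -0.001, 0], -1],
])

```text
time_s: 16.1
position: [0.5542, 0.3223, 0.0329]
tool_rot: [[-0.97, 0.242, -0.003], [0.242, 0.97, -0.003], [0.002, -0.003, -1.0]]
ft_force: [-4.7, -4.9, 0.2]
grip_width: 0.0193
```

```bash
python3 -c "
from h import *
fr();to([.5007,.3135,.034],75.97)"
```

```text
heel est mm [ 5.29 -1.48] z 32.9 dyaw 0.1 F frame [3.33 5.89] Fz 0.17 T [-0.897  0.756  0.056] tilt z [-0.0026 -0.0026] w 0.0193 t 16.1
t 16.1 p [0.5542 0.3223 0.0329] yaw 76.0 F [-4.67 -4.9   0.17] T [-0.897  0.756  0.056] w 0.0193 q6 -56.3
shift norm [ 2.49 -1.07 -0.05] turn norm [-0.0015 -0.0009  0.0003]
```

Request:
move_arm([
  [[-0.06, 0.045, -0.05], [-0.001, -0.001, 0], -1],
  [[-0.06, 0.045, -0.03], [-0.001, -0.001, 0], -1],
  [[-0.06, 0.045, -0.02], [-0.001, -0.001, 0], -1],
  [[-0.06, 0.045, -0.02], [-0.001, -0.001, 0], -1],
])

```text
time_s: 16.43
position: [0.5562, 0.3218, 0.0331]
tool_rot: [[-0.97, 0.242, -0.003], [0.242, 0.97, -0.004], [0.002, -0.004, -1.0]]
ft_force: [-3.1, -4.8, -3.5]
grip_width: 0.0192
```

```bash
python3 -c "
from h import *
fr();to([.5007,.3135,.034],75.97)"
```

```text
heel est mm [ 3.23 -1.53] z 33.1 dyaw 0.1 F frame [1.84 5.36] Fz -3.48 T [-0.954  0.503  0.017] tilt z [-0.0031 -0.0036] w 0.0192 t 16.43
t 16.4333 p [0.5562 0.3218 0.0331] yaw 76.0 F [-3.09 -4.75 -3.48] T [-0.954  0.503  0.017] w 0.0192 q6 -56.4
shift norm [ 2.59 -1.07 -0.03] turn norm [-0.002  -0.001   0.0003]
```

Request:
move_arm([
  [[-0.05, 0.045, -0.025], [-0.001, -0.001, 0], -1],
  [[-0.05, 0.045, -0.02], [-0.001, -0.001, 0], -1],
  [[-0.05, 0.045, -0.02], [-0.001, -0.001, 0], -1],
  [[-0.05, 0.045, -0.02], [-0.001, -0.001, 0], -1],
])

```text
time_s: 16.77
position: [0.557, 0.3216, 0.0331]
tool_rot: [[-0.97, 0.242, -0.004], [0.242, 0.97, -0.005], [0.003, -0.005, -1.0]]
ft_force: [-4.1, -4.6, -1.5]
grip_width: 0.0189
```

```bash
python3 -c "
from h import *
fr();to([.5007,.3135,.034],75.97)"
```

```text
heel est mm [ 2.36 -1.54] z 33.1 dyaw 0.11 F frame [2.88 5.42] Fz -1.5 T [-0.857  0.707 -0.003] tilt z [-0.0043 -0.0046] w 0.0189 t 16.77
t 16.7667 p [0.557  0.3216 0.0331] yaw 76.01 F [-4.11 -4.56 -1.5 ] T [-0.857  0.707 -0.003] w 0.0189 q6 -56.4
shift norm [ 2.64 -1.07 -0.03] turn norm [-0.0026 -0.0015  0.0003]
```

Request:
move_arm([
  [[-0.05, 0.045, -0.025], [-0.002, -0.0015, 0], -1],
  [[-0.05, 0.045, -0.02], [-0.002, -0.001, 0], -1],
  [[-0.05, 0.045, -0.02], [-0.001, -0.001, 0], -1],
  [[-0.05, 0.045, -0.02], [-0.001, -0.001, 0], -1],
])

```text
time_s: 17.1
position: [0.5578, 0.3214, 0.033]
tool_rot: [[-0.97, 0.242, -0.003], [0.242, 0.97, -0.002], [0.003, -0.002, -1.0]]
ft_force: [-4.4, -5.5, -0.9]
grip_width: 0.0187
```

```bash
python3 -c "
from h import *
fr();to([.5007,.3135,.034],75.97)"
```

```text
heel est mm [ 1.56 -1.49] z 33.0 dyaw 0.11 F frame [2.91 6.35] Fz -0.93 T [-0.921  0.72   0.025] tilt z [-0.0035 -0.0016] w 0.0187 t 17.1
t 17.1 p [0.5578 0.3214 0.033 ] yaw 76.01 F [-4.36 -5.45 -0.93] T [-0.921  0.72   0.025] w 0.0187 q6 -56.6
shift norm [ 2.68 -1.07 -0.04] turn norm [-0.0012 -0.0014  0.0003]
```

Request:
move_arm([
  [[-0.06, 0.045, -0.04], [-0.001, -0.0015, 0], -1],
  [[-0.06, 0.045, -0.03], [-0.001, -0.001, 0], -1],
  [[-0.06, 0.045, -0.02], [-0.001, -0.001, 0], -1],
  [[-0.06, 0.045, -0.02], [-0.001, -0.001, 0], -1],
])

```text
time_s: 17.43
position: [0.5591, 0.321, 0.0331]
tool_rot: [[-0.97, 0.242, -0.004], [0.242, 0.97, -0.003], [0.004, -0.004, -1.0]]
ft_force: [-7.5, -4.5, 0.4]
grip_width: 0.019
```

```bash
python3 -c "
from h import *
fr();to([.5007,.3135,.034],75.97)"
```

```text
heel est mm [ 0.18 -1.49] z 33.1 dyaw 0.11 F frame [6.23 6.17] Fz 0.37 T [-0.824  1.229  0.015] tilt z [-0.0044 -0.0028] w 0.019 t 17.43
t 17.4333 p [0.5591 0.321  0.0331] yaw 76.01 F [-7.54 -4.46  0.37] T [-0.824  1.229  0.015] w 0.019 q6 -56.6
shift norm [ 2.74 -1.07 -0.03] turn norm [-0.0018 -0.0017  0.0003]
```

Request:
move_arm([
  [[-0.06, 0.055, -0.03], [-0.001, -0.002, 0], -1],
  [[-0.06, 0.06, -0.02], [-0.001, -0.002, 0], -1],
  [[-0.06, 0.06, -0.02], [-0.001, -0.002, 0], -1],
])

```text
time_s: 17.68
position: [0.5591, 0.3211, 0.0331]
tool_rot: [[-0.97, 0.242, -0.003], [0.242, 0.97, -0.006], [0.001, -0.007, -1.0]]
ft_force: [-6.2, -7.1, 0.2]
grip_width: 0.019
```

```bash
python3 -c "
from h import *
fr();to([.5007,.3135,.034],75.97)"
```

```text
heel est mm [ 0.19 -1.52] z 33.1 dyaw 0.1 F frame [4.28 8.35] Fz 0.16 T [-0.955  1.093 -0.003] tilt z [-0.0028 -0.0062] w 0.019 t 17.68
t 17.6833 p [0.5591 0.3211 0.0331] yaw 76.0 F [-6.18 -7.05  0.16] T [-0.955  1.093 -0.003] w 0.019 q6 -56.4
shift norm [ 2.74 -1.07 -0.03] turn norm [-0.0032 -0.0006  0.0003]
```

Request:
move_arm([
  [[-0.08, 0.065, -0.02], [-0.002, -0.001, 0], -1],
  [[-0.09, 0.07, -0.02], [-0.002, -0.001, 0], -1],
  [[-0.09, 0.07, -0.02], [-0.002, -0.001, 0], -1],
])

```text
time_s: 17.93
position: [0.5591, 0.3211, 0.0332]
tool_rot: [[-0.97, 0.241, -0.009], [0.241, 0.97, -0.003], [0.008, -0.006, -1.0]]
ft_force: [-8.8, -7.4, 1.8]
grip_width: 0.0196
```

```bash
python3 -c "
from h import *
fr();to([.5007,.3135,.034],75.97)
d=grab('side','s7')
cv2.imwrite('pics/s7c.png',cv2.resize(d['img'][110:225,155:275],None,fx=5,fy=5,interpolation=cv2.INTER_CUBIC))"
```

```text
heel est mm [ 0.24 -1.55] z 33.2 dyaw 0.14 F frame [6.77 9.33] Fz 1.76 T [-1.309  1.31  -0.027] tilt z [-0.0094 -0.0034] w 0.0196 t 17.93
t 17.9333 p [0.5591 0.3211 0.0332] yaw 76.04 F [-8.84 -7.4   1.76] T [-1.309  1.31  -0.027] w 0.0196 q6 -56.7
shift norm [ 2.74 -1.07 -0.01] turn norm [-0.0027 -0.004   0.0006]
```

View pics/s7c.png

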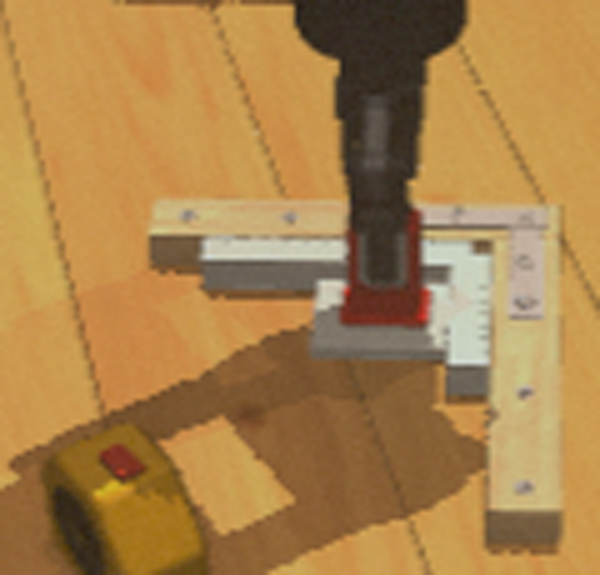

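Request:
move_arm([
  [[-0.1, 0.075, -0.02], [-0.002, -0.003, 0], -1],
  [[-0.1, 0.075, -0.02], [-0.002, -0.003, 0], -1],
  [[-0.1, 0.075, -0.02], [-0.002, -0.003, 0], -1],
  [[-0.1, 0.075, -0.02], [-0.002, -0.003, 0], -1],
])

```text
time_s: 18.32
position: [0.5592, 0.3211, 0.0332]
tool_rot: [[-0.971, 0.241, -0.004], [0.241, 0.971, -0.004], [0.003, -0.005, -1.0]]
ft_force: [-9.5, -6.7, 2.2]
grip_width: 0.0192
```

```bash
python3 -c "
from h import *
fr();to([.5007,.3135,.034],75.97)"
```

```text
heel est mm [ 0.15 -1.55] z 33.2 dyaw 0.16 F frame [7.56 8.76] Fz 2.16 T [-1.255  1.662 -0.08 ] tilt z [-0.0044 -0.0044] w 0.0192 t 18.32
t 18.3167 p [0.5592 0.3211 0.0332] yaw 76.06 F [-9.47 -6.65  2.16] T [-1.255  1.662 -0.08 ] w 0.0192 q6 -56.6
shift norm [ 2.75 -1.07 -0.03] turn norm [-0.0026 -0.0015  0.0008]
```

Request:
move_arm([
  [[-0.125, 0.09, -0.02], [-0.003, -0.003, 0], -1],
  [[-0.125, 0.09, -0.02], [-0.003, -0.003, 0], -1],
  [[-0.125, 0.09, -0.02], [-0.003, -0.003, 0], -1],
  [[-0.125, 0.09, -0.02], [-0.003, -0.003, 0], -1],
])

```text
time_s: 18.65
position: [0.5592, 0.321, 0.0329]
tool_rot: [[-0.971, 0.24, -0.003], [0.24, 0.971, 0.0], [0.003, -0.0, -1.0]]
ft_force: [-11.6, -8.7, 3.5]
grip_width: 0.0191
```

```bash
python3 -c "
from h import *
fr();to([.5007,.3135,.034],75.97)"
```

```text
heel est mm [ 0.14 -1.44] z 32.9 dyaw 0.19 F frame [ 9.13 11.23] Fz 3.51 T [-1.542  2.003 -0.16 ] tilt z [-0.0033  0.0004] w 0.0191 t 18.65
t 18.65 p [0.5592 0.321  0.0329] yaw 76.09 F [-11.59  -8.67   3.51] T [-1.542  2.003 -0.16 ] w 0.0191 q6 -56.8
shift norm [ 2.75 -1.07 -0.04] turn norm [-0.0002 -0.0016  0.001 ]
```

Request:
move_arm([
  [[-0.13, 0.085, -0.05], [-0.002, -0.003, 0.0005], -1],
  [[-0.13, 0.085, -0.04], [-0.002, -0.003, 0.0005], -1],
  [[-0.13, 0.085, -0.04], [-0.002, -0.003, 0.0005], -1],
  [[-0.13, 0.085, -0.04], [-0.002, -0.003, 0.0005], -1],
  [[-0.13, 0.085, -0.04], [-0.002, -0.003, 0.0005], -1],
  [[-0.13, 0.085, -0.04], [-0.002, -0.003, 0.0005], -1],
])

```text
time_s: 19.15
position: [0.5592, 0.321, 0.0331]
tool_rot: [[-0.97, 0.244, -0.006], [0.244, 0.97, -0.003], [0.005, -0.004, -1.0]]
ft_force: [-11.6, -7.3, 1.5]
grip_width: 0.0194
```

```bash
python3 -c "
from h import *
fr();to([.5007,.3135,.034],75.97)"
```

```text
heel est mm [ 0.14 -1.48] z 33.1 dyaw -0.05 F frame [9.52 9.91] Fz 1.55 T [-1.117  1.849  0.271] tilt z [-0.0059 -0.0032] w 0.0194 t 19.15
t 19.15 p [0.5592 0.321  0.0331] yaw 75.85 F [-11.64  -7.29   1.55] T [-1.117  1.849  0.271] w 0.0194 q6 -56.4
shift norm [ 2.74 -1.08 -0.03] turn norm [-0.0021 -0.0023 -0.001 ]
```

Good: 9.5 / 9.9 N. Hold it there.

Request:
move_arm([
  [[-0.13, 0.085, -0.03], [-0.0025, -0.0035, -0.0003], -1],
  [[-0.13, 0.085, -0.03], [-0.0025, -0.0035, -0.0003], -1],
  [[-0.13, 0.085, -0.03], [-0.0025, -0.0035, -0.0002], -1],
  [[-0.13, 0.085, -0.03], [-0.0025, -0.0035, -0.0002], -1],
  [[-0.13, 0.085, -0.03], [-0.0025, -0.0035, 0], -1],
  [[-0.13, 0.085, -0.03], [-0.0025, -0.0035, 0], -1],
])

```text
time_s: 19.65
position: [0.5592, 0.321, 0.033]
tool_rot: [[-0.971, 0.241, -0.001], [0.241, 0.971, -0.002], [0.0, -0.002, -1.0]]
ft_force: [-12.6, -6.6, 1.6]
grip_width: 0.019
```

```bash
python3 -c "
from h import *
fr();to([.5007,.3135,.034],75.97)"
```

```text
heel est mm [ 0.14 -1.49] z 33.0 dyaw 0.17 F frame [10.59  9.46] Fz 1.63 T [-1.326  1.988 -0.095] tilt z [-0.0005 -0.002 ] w 0.019 t 19.65
t 19.65 p [0.5592 0.321  0.033 ] yaw 76.07 F [-12.57  -6.6    1.63] T [-1.326  1.988 -0.095] w 0.019 q6 -56.6
shift norm [ 2.75 -1.07 -0.05] turn norm [-0.001  -0.      0.0008]
```

Request:
move_arm([
  [[-0.13, 0.085, -0.03], [-0.002, -0.003, 0.0002], -1],
  [[-0.13, 0.085, -0.03], [-0.002, -0.003, 0.0002], -1],
  [[-0.13, 0.085, -0.03], [-0.0025, -0.003, 0.0001], -1],
  [[-0.13, 0.085, -0.03], [-0.0025, -0.003, 0.0001], -1],
  [[-0.13, 0.085, -0.03], [-0.0025, -0.003, 0], -1],
  [[-0.13, 0.085, -0.03], [-0.0025, -0.003, 0], -1],
  [[-0.13, 0.085, -0.03], [-0.0025, -0.003, 0], -1],
  [[-0.13, 0.085, -0.03], [-0.0025, -0.003, 0], -1],
  [[-0.13, 0.085, -0.03], [-0.0025, -0.003, 0], -1],
  [[-0.13, 0.085, -0.03], [-0.0025, -0.003, 0], -1],
  [[-0.13, 0.085, -0.03], [-0.0025, -0.003, 0], -1],
  [[-0.13, 0.085, -0.03], [-0.0025, -0.003, 0], -1],
])

```text
time_s: 20.65
position: [0.5591, 0.321, 0.0329]
tool_rot: [[-0.971, 0.24, -0.003], [0.24, 0.971, 0.001], [0.003, 0.001, -1.0]]
ft_force: [-11.7, -7.1, 2.2]
grip_width: 0.0189
```

```bash
python3 -c "
from h import *
fr();to([.5007,.3135,.034],75.97)"
```

```text
heel est mm [ 0.21 -1.49] z 32.9 dyaw 0.2 F frame [9.65 9.74] Fz 2.19 T [-1.4    1.895 -0.147] tilt z [-0.0026  0.0012] w 0.0189 t 20.65
t 20.65 p [0.5591 0.321  0.0329] yaw 76.1 F [-11.74  -7.1    2.19] T [-1.4    1.895 -0.147] w 0.0189 q6 -56.8
shift norm [ 2.74 -1.07 -0.05] turn norm [ 0.0003 -0.0013  0.0011]
```

Request:
move_arm([
  [[-0.13, 0.085, -0.03], [-0.002, -0.003, 0.0002], -1],
  [[-0.13, 0.085, -0.03], [-0.002, -0.003, 0.0001], -1],
  [[-0.13, 0.085, -0.03], [-0.002, -0.003, 0.0001], -1],
  [[-0.1, 0.06, 0], [-0.002, -0.002, 0], -1],
  [[-0.06, 0.04, 0], [-0.001, -0.001, 0], -1],
  [[-0.03, 0.02, 0], [0, 0, 0], -1],
  [[-0.02, 0.01, 0.01], [0, 0, 0], -1],
])

```text
time_s: 21.23
position: [0.559, 0.321, 0.0329]
tool_rot: [[-0.971, 0.241, -0.007], [0.241, 0.971, -0.001], [0.007, -0.002, -1.0]]
ft_force: [-4.1, -3.4, 1.5]
grip_width: 0.019
```

```bash
python3 -c "
from h import *
fr();to([.5007,.3135,.034],75.97)"
```

```text
heel est mm [ 0.26 -1.4 ] z 32.9 dyaw 0.16 F frame [3.17 4.33] Fz 1.45 T [-0.561  0.486 -0.098] tilt z [-0.0069 -0.0008] w 0.019 t 21.23
t 21.2333 p [0.559  0.321  0.0329] yaw 76.06 F [-4.13 -3.43  1.45] T [-0.561  0.486 -0.098] w 0.019 q6 -56.8
shift norm [ 2.74 -1.06 -0.03] turn norm [-0.0011 -0.0031  0.0007]
```

Request:
move_arm([
  [[-0.03, 0.02, 0], [-0.001, -0.002, 0], -1],
  [[-0.03, 0.02, 0], [0, -0.001, 0], -1],
  [[-0.02, 0.01, 0], [0, 0, 0], -1],
], squeeze=20)

```text
time_s: 21.48
position: [0.559, 0.321, 0.033]
tool_rot: [[-0.97, 0.241, -0.005], [0.241, 0.97, -0.002], [0.004, -0.003, -1.0]]
ft_force: [-3.3, -2.7, -0.8]
grip_width: 0.0187
```

```bash
python3 -c "
from h import *
fr();to([.5007,.3135,.034],75.97)"
```

```text
heel est mm [ 0.25 -1.4 ] z 33.0 dyaw 0.14 F frame [2.58 3.44] Fz -0.84 T [-0.454  0.414 -0.036] tilt z [-0.0046 -0.0021] w 0.0187 t 21.48
t 21.4833 p [0.559 0.321 0.033] yaw 76.04 F [-3.34 -2.7  -0.84] T [-0.454  0.414 -0.036] w 0.0187 q6 -56.7
shift norm [ 2.74 -1.07 -0.04] turn norm [-0.0015 -0.0019  0.0006]
```

Request:
move_arm([
  [[-0.01, 0, 0], [0, 0, 0], -0.5],
  [[0, 0, 0], [0, 0, 0], -0.4],
  [[0, 0, 0], [0, 0, 0], -0.2],
  [[0, 0, 0], [0, 0, 0], 0],
  [[0, 0, 0], [0, 0, 0], 0],
  [[0, 0, 0], [0, 0, 0], 0],
  [[0, 0, 0], [0, 0, 0], 0],
])

```text
time_s: 22.07
position: [0.5621, 0.3232, 0.0351]
tool_rot: [[-0.97, 0.241, 0.004], [0.241, 0.97, 0.003], [-0.003, 0.004, -1.0]]
ft_force: [0.7, 0.1, 0.4]
grip_width: 0.0428
```

```bash
python3 -c "
from h import *
fr();to([.5007,.3135,.034],75.97)"
```

```text
heel est mm [-2.2  -4.32] z 35.1 dyaw 0.15 F frame [-0.65 -0.28] Fz 0.4 T [ 0.028  0.014 -0.045] tilt z [0.004  0.0032] w 0.0428 t 22.07
t 22.0667 p [0.5621 0.3232 0.0351] yaw 76.05 F [0.7  0.12 0.4 ] T [ 0.028  0.014 -0.045] w 0.0428 q6 -56.7
shift norm [ 2.86 -1.21  0.04] turn norm [0.002  0.0015 0.0006]
```

Request:
move_arm([
  [[0.05, -0.1, -0.1], [0, 0, 0], 0],
  [[0, -0.04, -0.3], [0, 0, 0], 0],
  [[0, 0, -0.4], [0, 0, 0], 0],
  [[0, 0, -0.6], [0, 0, 0], 0],
  [[0, 0, -0.8], [0, 0, 0], 0],
  [[0, 0, -1], [0, 0, 0], 0],
  [[0, 0, -1], [0, 0, 0], 0],
  [[0, 0, -1], [0, 0, 0], 0],
  [[0, 0, -1], [0, 0, 0], 0],
  [[0, 0, -0.5], [0, 0, 0], 0],
  [[0, 0, 0], [0, 0, 0], 0],
  [[0, 0, 0], [0, 0, 0], 0],
])

```text
time_s: 23.07
position: [0.5595, 0.3195, 0.1831]
tool_rot: [[-0.97, 0.242, 0.009], [0.242, 0.97, 0.005], [-0.007, 0.007, -1.0]]
ft_force: [0.0, 0.6, -0.6]
grip_width: 0.0426
```

Request:
move_arm([
  [[0.5, 0, 0], [0, 0, 0], 0],
  [[1, 0, 0], [0, 0, 0], 0],
  [[1, 0, 0], [0, 0, 0], 0],
  [[1, 0, 0], [0, 0, 0], 0],
  [[1, 0, 0], [0, 0, 0], 0],
  [[1, 0, 0], [0, 0, 0], 0],
  [[1, 0, 0], [0, 0, 0], 0],
  [[1, 0, 0], [0, 0, 0], 0],
  [[1, 0, 0], [0, 0, 0], 0],
  [[1, 0, 0], [0, 0, 0], 0],
  [[0, 0, 0], [0, 0, 0], 0],
  [[0, 0, 0], [0, 0, 0], 0],
])

```text
time_s: 24.07
position: [0.3545, 0.3643, 0.1716]
tool_rot: [[-0.97, 0.242, -0.011], [0.242, 0.97, -0.004], [0.01, -0.007, -1.0]]
ft_force: [0.5, 0.7, 0.5]
grip_width: 0.0422
```

```bash
python3 -c "
from h import *
fr()
t=grab('top','t8');d=grab('side','s8')
cv2.imwrite('pics/s8c.png',cv2.resize(d['img'][130:225,175:275],None,fx=6,fy=6,interpolation=cv2.INTER_CUBIC))
cv2.imwrite('pics/t8c.png',cv2.resize(t['img'][150:245,160:285],None,fx=6,fy=6,interpolation=cv2.INTER_CUBIC))"
```

```text
heel est mm [209.21   6.42] z 171.6 dyaw 0.12 F frame [-0.35 -0.77] Fz 0.48 T [ 0.067  0.029 -0.023] tilt z [-0.0112 -0.0044] w 0.0422 t 24.07
```

View pics/s8c.png

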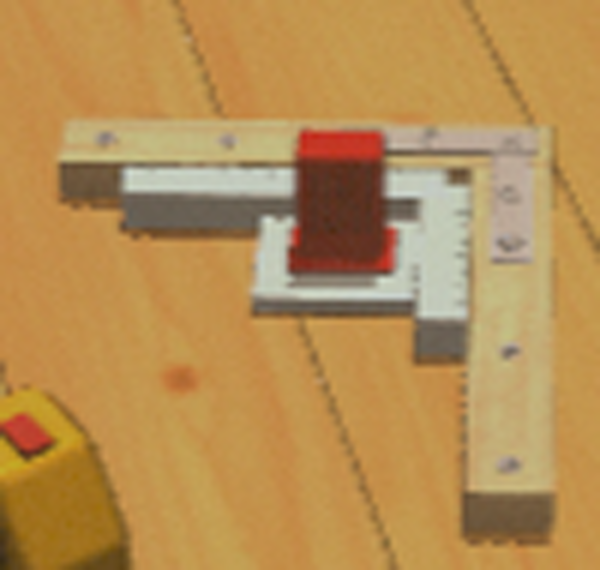

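View pics/t8c.png

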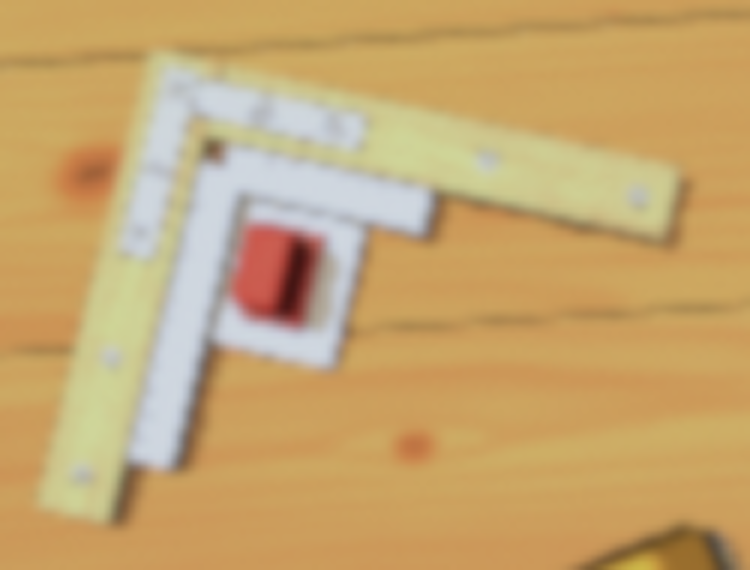

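Both pictures show the square flush with both rails: no dark gap, and only the heel's relief notch is visible, at about (213,150) in the top crop. The gripper is clear and the tape measure hasn't moved. Handing in.

```bash
python3 -c "
from h import *
job.close_job(); print(readout.observe()['time_s'])"
```

```text
the job is handed in; nothing more can be done
the job is handed in; nothing more can be done
```

The square is seated in the frame corner, released and lying flat. I handed the job in at about 24 s of the 72 s allowed; no verdict was reported.

- **First contact:** I gripped the red handle, lifted the square over the rails and pressed the long arm on rail_a at about 5–6 N, with the heel about 51 mm short of the corner.
- **Slide:** I kept it pressed (readings of about 5–7 N) and slid it along rail_a until the short arm met rail_b.
- **Hold:** I held both arms for just over 2 s. The readings were 9–11 N on each axis, and no reading at any point was above about 11 N. Forces were read between short moves, so a brief peak could have gone unseen. They come from the wrist sensor, so some bench and rail friction is included, and the true force on each rail may differ by a newton or two.
- **Last checks:** Both camera views, taken after release, show both arms against their rails with no visible gap, the square flat and the gripper clear. The tape measure sits where it was. I kept well clear of the spanner but did not measure it again.
- **Disagreement:** With the square seated, the heel position worked out from the arm's pose read about +0.2 mm along rail_a and −1.5 mm across it. The −1.5 mm would put it inside the rail. It was there at first contact too and is within the 2 mm camera calibration, so I judged the seating by contact force and the pictures.

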